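Stop the plate shaker rocking with a wedge

TASK

The white plate shaker rocks because its foot with the yellow cap does not reach the bench. Push the orange wedge with the fingertips along the bench, thin end first, under that foot until it is snug and the rocking is gone, then press down firmly, but not hard, on the yellow cap for a second to prove that the shaker stays still, and leave the wedge in place. Only push and press: do not pinch or lift anything, do not shove the shaker out of its place, and leave the other things alone.

Things in the scene. Friction and masses are not known exactly. Their poses are not given: they have to be found in the camera images.
- shaker: White plate shaker, 3.5 kg, loose. Casing 170 x 200 mm in its x, y, 112 mm tall; origin on the bench under its centre, z up. Two 30 mm wide rails, 30 to 42 mm above the bench, join domed feet at x = +-115, y = +-130 mm, each under a 28 mm cap. The foot at (-115, -130) hangs 8 mm short; the others stand on the bench. Level at rest; 2 to 4 N on the yellow cap tips it 0.045 rad if not wedged.
- cap: Yellow cap over the short foot, 28 mm diameter, 14 mm high, a rigid part of the shaker (the other three caps are black). Origin at the centre of its underside.
- cap_top (a point): Centre of the yellow cap's flat top, 56 mm above the bench: the place to press, with more than 5 N (6 to 15 N is right) for about half a second.
- foot (a point): Centre of the short foot's ball (24 mm diameter), straight below the yellow cap, 20 mm above the bench, so that 8 mm is free below it. No casing or rail is lower than 30 mm anywhere near.
- wedge: Loose orange wedge, 70 g, 90 mm long (x), 45 mm wide (y). Origin at the centre of its flat underside; +x to the thin end. 2 mm thick at x = +45, 20 mm at x = -45 mm (black stripe), the face to push. It slides with under 1 N and is snug with the foot's centre 16 mm ahead of its origin along x, where the force climbs steeply: 5 to 8 N is snug, well over 15 N can lift or shove the shaker.
- ramp (a point): Middle of the wedge's sloping top, 11 mm above its underside; x runs down the slope to the thin end, z stands square on the slope. The short foot's centre is at z = 12 mm here when the wedge touches it.
- rack: Bystander: green tube rack, 75 x 110 x 55 mm with its tubes. Origin at the centre of its underside.
- bottle: Bystander: white capped bottle, 60 mm diameter, 160 mm tall. Origin at the centre of its underside.
- jar: Bystander: amber jar, 64 mm diameter, 85 mm tall. Origin at the centre of its underside.
- tipbox: Bystander: blue pipette-tip box with clear lid, 124 x 84 x 72 mm. Origin at the centre of its underside.
- marker: Bystander: black and blue marker pen lying down, 120 mm long, 18 mm thick. Origin at the centre of its underside.
Mind the look-alikes: they are no part of the job. Several things look just like the wedge: the one meant starts nearest to the robot's base.

How it is judged:
By the outcome, as a careful person would: the job done as asked, in the order asked, and still so for the second after the job is handed in, with the robot touching nothing.
It also fails if it takes over 48 s, if anything falls off the work surface, if the arm or the gripper's body presses on something with over 40 N, if the wrist force passes 120 N, or if a joint passes its speed limit or range.

ROBOT

A 6-joint arm with a two-finger parallel gripper is mounted at the origin on the work surface. World frame = base frame: x ahead of the robot, y to its left, z up, the work surface at z = 0. Lengths are in m, angles in rad, forces in N, time in s.
With the tool pointing down it reaches from about 0.425 to 0.95 m from the base axis. Payload 3.5 kg.
Tool frame: the origin (TCP) lies on the centre line of the jaws, within the pads' length; the fingertips stand 14 mm ahead of it and the grasp point (between the pads) lies 5 mm behind it (tips_ahead is the distance from the TCP to the fingertips, in m); y points along the fingers, z is the direction in which the jaws open and shut, and the axes are right-handed (so a half turn about y gives the same grasp; the last joint's range is limited). The gripper opens to 85 mm and grips with 20 to 120 N. Pads are 22 mm wide; open, the fingers measure 114 mm over their backs; the gripper's body (76 mm by 85 mm) begins 54 mm behind the grasp point. The pads swing forward as they close: fully open they stand 13 mm farther back than shut.
Start: joints at [0.986, 0.286, 1.577, -0, 1.279, -0.15], TCP at [0.284, 0.612, 0.245] pointing down, gripper open.
Joint ranges: [-2.77, 2.77], [-0.9, 2.22], [0.21, 2.48], [-1.53, 4.67], [0.24, 2.81], [-2.84, 2.84]. Speed limits (rad/s): [2.79, 2.79, 3.14, 3.14, 3.14, 3.14].

INTERFACE

Orientations are given as a unit quaternion [x, y, z, w].
In Python, from plant import get_state, read_camera, sign_off, tips_ahead gives the robot as it stands.
- The arm moves only by the tool send_rows, never from a script. Its argument "plan" is a list of rows, each a list of 2 entries, a list of its own where there are three numbers: the shift along the tool's x, y, z in units of 12 cm (1.0 is 12 cm), then the turn, a rotation vector about the tool's x, y, z in units of 360 degrees (1.0 is 360 degrees). In form: [[[tx, ty, tz], [rx, ry, rz]], ...]. A call has 1 to 12 rows; each row shifts and turns the commanded pose from where the row before left it, along the tool's axes as they then stand; what a row does not reach is not made up. A row lasts 1/10 s, in which the tool goes at most 50 mm and 8.59 degrees, less where a joint would pass 70% of its speed; a pose out of reach is approached as far as the arm can. A call with a number of a shift or a turn outside -1 to 1 is refused whole. A call with a gripper value outside its range is refused whole. "gripper" is the closure, from 0 (fully open) to 1 (shut), set as the call begins (left out, the last holds). The fingers move at their own pace and stop on an object; "grip_force" is the grip in N (left out, the last holds). Time passes only in rows, so rows that do not move let the fingers close. It gives the time, the measured TCP pose, the force and the opening at its end, in the units of the state.
- get_state(): the state, without advancing time (a new reading comes with each control period).
- read_camera(name): name is "scene" or "top" or "wrist"; returns a dict with "img" (480x640x3 uint8, blue, green, red), "fx", "fy", "cx", "cy" (pixels), "D" ([k1, k2, p1, p2, k3] as OpenCV has them; the pictures are not rectified), "world_from_camera" (4x4, takes a point from camera to world coordinates); the wrist camera has in their place "mount" (4x4, takes a point from camera to tool coordinates, whose origin is the TCP and whose axes are the tool frame's). Camera axes: x right, y down, z forward; pixel columns grow to the right and rows downward; lengths in m; the calibration is good to about 2 mm. A picture is of the moment at which its call begins: read the wrist's pose just before it. There is no depth.
- sign_off(): hands the job in, once; it reports no verdict.
The state is a dict: "time": time; "qpos": joint angles; "dq": joint speeds; "joint_efforts": joint torques, N m; "eef_pos": TCP position; "tcp_rot": TCP orientation; "contact_force": force on the tool from outside, world axes, zero at the start; "wrist_torque": the same for the moment, N m; "opening": opening from 0.0 (shut) to 1.0 (fully open).
Only numpy, scipy, OpenCV 4.12 (cv2) and the standard library are available. Lean on these libraries where they do the work, as an engineer would, in place of code of your own. Each camera call takes 0.05 s, during which the arm holds its last target. There are 200 camera calls.

## Working session

There is one attempt and no reset: what is moved stays moved. The work goes in short steps, Python scripts to look and compute and a tool call to move; the robot and the scene stay as the last step left them, time stands still between calls to the robot, and variables do not carry over. Pictures are saved under pics/ and viewed, about 8 in all and at most 12, crops included, and the job is handed in when it is done.

Besides the shell and the picture viewer there is one more tool, called after "Request:" by a JSON object that holds its "fn" and its "kwargs". send_rows: Moves the arm, as the interface text tells. Its arguments: {"type":"object","properties":{"plan":{"type":"array"},"gripper":{"type":"number"},"grip_force":{"type":"number"}},"required":["plan"]}

```bash
mkdir -p pics; python3 - <<'E'
from plant import *
import cv2,json
s=get_state();print(s, tips_ahead)
for n in("scene","top"):
    c=read_camera(n);cv2.imwrite(f"pics/{n}0.png",c["img"])
    print(n,c["fx"],c["cx"],c["cy"],c["D"],c["world_from_camera"])
E
```

```text
{'time': 0.0, 'qpos': array([ 9.86012907e-01,  2.87175362e-01,  1.57820192e+00,  4.66001099e-06,
        1.27855647e+00, -1.49988177e-01]), 'dq': array([-1.93903092e-04,  5.98744847e-04, -1.59077784e-04,  1.58492112e-03,
        4.05218635e-04, -1.30119081e-05]), 'joint_efforts': array([-5.98316019e-04, -4.05973291e+01, -2.92629147e+01, -9.04481703e-05,
        5.63705689e-03,  8.69424639e-06]), 'eef_pos': array([0.28394301, 0.61168518, 0.24392716]), 'tcp_rot': array([ 0.69123427, -0.15281444,  0.15221691, -0.68969046]), 'contact_force': array([ 0.29292365, -0.43055003,  0.25606201]), 'wrist_torque': array([-0.03314837, -0.02428935, -0.00201328]), 'opening': 0.9971207670555733} 0.014
scene 601.7397590234991 311.40572015480905 240.56223286536493 [-0.08740642  0.          0.          0.          0.        ] [[-0.61752291  0.54066233 -0.57127025  1.38542214]
 [ 0.78634529  0.44104824 -0.43259397  0.56071903]
 [ 0.01807047 -0.71635235 -0.69750467  1.08438758]
 [ 0.          0.          0.          1.        ]]
top 440.7472556237556 320.21765752936915 242.96751493522467 [-0.01377224  0.          0.          0.          0.        ] [[-0.02083283 -0.98151545  0.19024568  0.34882167]
 [-0.99978024  0.02000745 -0.00625836 -0.0558303 ]
 [ 0.00233635 -0.19033425 -0.98171657  1.0858321 ]
 [ 0.          0.          0.          1.        ]]
```

View pics/top0.png

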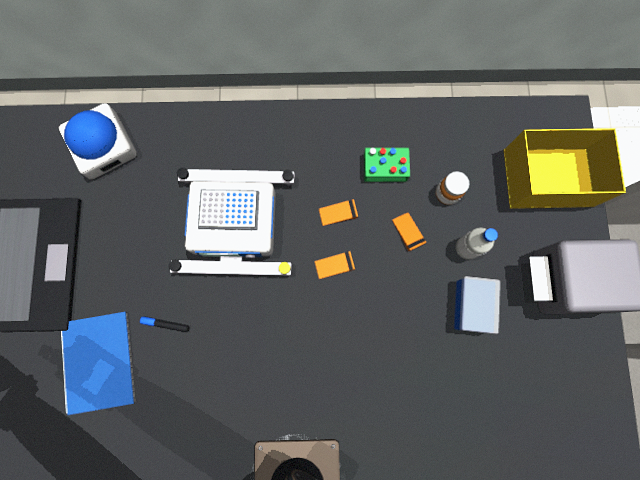

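View pics/scene0.png

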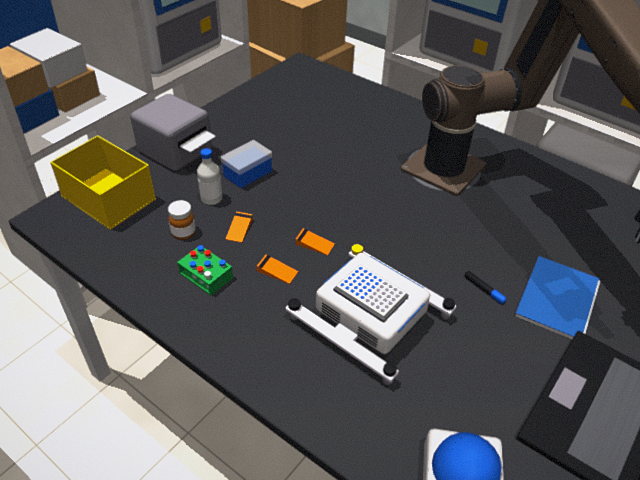

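The top view shows the yellow cap at about (285,268). The wedge nearest the base is at (335,264), with its stripe on the right and its thin end facing the cap. Next I measure both in the two views.

```bash
cat > h.py <<'E'
from plant import *
import cv2,numpy as np
def ray(c,uv):
    K=np.array([[c["fx"],0,c["cx"]],[0,c["fy"],c["cy"]],[0,0,1]])
    p=cv2.undistortPoints(np.array(uv,float).reshape(-1,1,2),K,np.array(c["D"])).reshape(-1,2)
    T=np.array(c["world_from_camera"]);d=np.c_[p,np.ones(len(p))]@T[:3,:3].T
    return T[:3,3],d
def onplane(c,uv,z):
    o,d=ray(c,uv);return o+d*((z-o[2])/d[:,2])[:,None]
def tri(c1,u1,c2,u2):
    o1,d1=ray(c1,[u1]);o2,d2=ray(c2,[u2])
    A=np.c_[d1[0],-d2[0]];t=np.linalg.lstsq(A,o2-o1,rcond=None)[0]
    a=o1+t[0]*d1[0];b=o2+t[1]*d2[0];return (a+b)/2,np.linalg.norm(a-b)
def mask(c,h0,h1,s=120,v=70):
    return cv2.inRange(cv2.cvtColor(c["img"],cv2.COLOR_BGR2HSV),(h0,s,v),(h1,255,255))
def blobs(m,lo,hi):
    cs=cv2.findContours(m,cv2.RETR_EXTERNAL,cv2.CHAIN_APPROX_NONE)[0]
    return [k for k in cs if lo<cv2.contourArea(k)<hi]
def cen(k):
    m=cv2.moments(k);return np.array([m["m10"],m["m01"]])/m["m00"]
E
python3 - <<'E'
from h import *
C={n:read_camera(n) for n in("top","scene")}
for n,c in C.items():
    for k in blobs(mask(c,5,18),150,2000):
        q=cen(k);print(n,"orange",q.round(1),cv2.contourArea(k), cv2.boxPoints(cv2.minAreaRect(k)).round(1).tolist(), onplane(c,[q],.011).round(4))
    for k in blobs(mask(c,25,33),30,400):
        q=cen(k);print(n,"yellow",q.round(1),cv2.contourArea(k),onplane(c,[q],.056).round(4))
for n,b in(("top",(265,240,375,285)),("scene",(285,215,375,270))):
    x0,y0,x1,y1=b;cv2.imwrite(f"pics/c_{n}.png",cv2.resize(C[n]["img"][y0:y1,x0:x1],None,fx=7,fy=7,interpolation=cv2.INTER_CUBIC))
E
python3 -c "
import cv2,numpy as np
a=cv2.imread('pics/c_top.png');b=cv2.imread('pics/c_scene.png')
b=cv2.resize(b[:280],(770,280*770//630)) if 0 else b[:285]
o=np.zeros((600,770,3),np.uint8);o[:315]=a;o[315:600,:630]=b;cv2.imwrite('pics/c.png',o)"
```

```text
top orange [331.6 265.5] 573.0 [[313.5, 260.29998779296875], [344.6000061035156, 252.0], [349.6000061035156, 270.70001220703125], [318.5, 279.0]] [[ 0.5    -0.0896  0.011 ]]
top orange [407.8 230. ] 586.0 [[391.20001220703125, 219.39999389648438], [408.29998779296875, 210.0], [426.1000061035156, 242.39999389648438], [409.0, 251.8000030517578]] [[ 0.5856 -0.2824  0.011 ]]
top orange [336.3 212.6] 574.5 [[317.6000061035156, 207.39999389648438], [353.6000061035156, 198.39999389648438], [358.20001220703125, 216.89999389648438], [322.20001220703125, 225.89999389648438]] [[ 0.6341 -0.1049  0.011 ]]
top yellow [283.9 267.5] 86.0 [[0.4913 0.0243 0.056 ]]
scene orange [277.2 269.7] 573.0 [[254.1999969482422, 269.6000061035156], [262.79998779296875, 252.39999389648438], [298.3999938964844, 270.20001220703125], [289.79998779296875, 287.3999938964844]] [[ 0.639  -0.1067  0.011 ]]
scene orange [314.7 242.3] 500.0 [[292.79998779296875, 242.39999389648438], [300.79998779296875, 226.39999389648438], [334.79998779296875, 243.39999389648438], [326.79998779296875, 259.3999938964844]] [[ 0.506  -0.0945 
[... 199 characters left out ...]
89648438]] [[ 0.5915 -0.281   0.011 ]]
scene orange [181.  221.6] 161.0 [[168.3000030517578, 216.10000610351562], [191.8000030517578, 211.89999389648438], [194.1999969482422, 225.0], [170.6999969482422, 229.1999969482422]] [[ 0.6677 -0.416   0.011 ]]
scene orange [75.5 90.3] 1082.0 [[48.20000076293945, 88.5], [90.4000015258789, 66.19999694824219], [103.5999984741211, 91.0], [61.400001525878906, 113.4000015258789]] [[ 0.4361 -1.2054  0.011 ]]
scene orange [21.6 74.9] 1696.5 [[-5.699999809265137, 51.20000076293945], [30.5, 37.900001525878906], [50.5, 91.9000015258789], [14.300000190734863, 105.30000305175781]] [[ 0.4933 -1.4594  0.011 ]]
scene yellow [356.7 247.8] 67.5 [[0.4935 0.0235 0.056 ]]
```

View pics/c.png

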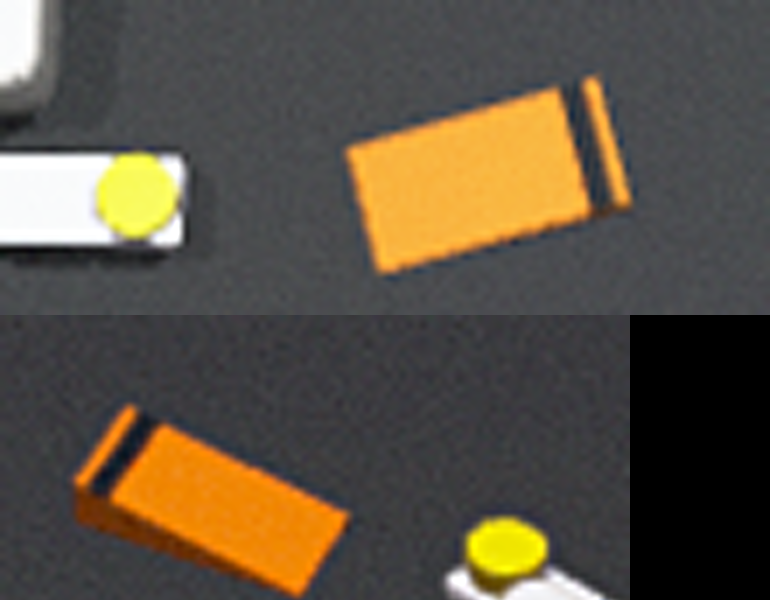

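The crop shows all four top corners of the target wedge clearly in the top view: thin end at (346,150) and (380,273), thick end at (595,75) and (632,205). I cast these onto their known heights.

```bash
python3 - <<'E'
from h import *
t=read_camera("top");s=read_camera("scene")
f=lambda p,o:(np.array(p)+.5)/7-.5+o
T=lambda *p:[f(q,(265,240)) for q in p]; S=lambda *p:[f((q[0],q[1]-315),(285,215)) for q in p]
for nm,c,th,tk in(("top",t,T((346,150),(380,273)),T((595,75),(632,205))),("scene",s,S((349,517),(300,598)),S((133,405),(76,487)))):
    a=onplane(c,th,.002);b=onplane(c,tk,.020);m=a.mean(0);n=b.mean(0);d=(m-n)[:2]
    print(nm,a.round(4).tolist(),b.round(4).tolist(),"ctr",((m+n)/2)[:2].round(4),"len",np.hypot(*d).round(4),"w",np.linalg.norm(a[0]-a[1]).round(3),np.linalg.norm(b[0]-b[1]).round(3),"yaw",np.degrees(np.arctan2(d[1],d[0])).round(1))
print("cap",tri(t,cen(blobs(mask(t,25,33),30,400)[0]),s,cen(blobs(mask(s,25,33),30,400)[0])))
# front rail edges in top view -> shaker yaw
g=t["img"].min(2); 
pts=[];
for x in range(190,275,5):
    col=np.where(g[255:285,x]>150)[0]+255
    pts.append((x,col.mean()))
p=onplane(t,pts,.042);v=cv2.fitLine(p[:,:2].astype(np.float32),cv2.DIST_HUBER,0,.01,.01).ravel();print("rail",v,p[0],p[-1])
from scipy.spatial.transform import Rotation as R
print(R.from_quat(get_state()["tcp_rot"]).as_matrix().round(3))
E
```

```text
top [[0.5135, -0.0463, 0.002], [0.4695, -0.0575, 0.002]] [[0.5356, -0.1343, 0.02], [0.4894, -0.1457, 0.02]] ctr [ 0.502 -0.096] len 0.0905 w 0.045 0.048 yaw 103.4
scene [[0.4698, -0.0582, 0.002], [0.5144, -0.0471, 0.002]] [[0.4881, -0.1453, 0.02], [0.5353, -0.1341, 0.02]] ctr [ 0.5019 -0.0962] len 0.0892 w 0.046 0.048 yaw 102.7
cap (array([0.49199979, 0.02358064, 0.05461222]), np.float64(0.0019448139059101278))
rail [0.04600077 0.9989414  0.49771082 0.15652294] [0.50139698 0.24977605 0.042     ] [0.49271901 0.05857979 0.042     ]
[[ 0.907 -0.     0.421]
 [-0.421 -0.001  0.907]
 [-0.    -1.    -0.001]]
```

Request:
{"fn": "send_rows", "kwargs": {"plan": [[[0.25,0,-0.285],[0,0,0]],[[0.25,0,-0.285],[0,0,0]],[[0.25,0,-0.285],[0,0,0]],[[0.25,0,-0.285],[0,0,0]],[[0.25,0,-0.285],[0,0,0]],[[0.25,0,-0.285],[0,0,0]],[[0.25,0,-0.285],[0,0,0]],[[0.25,0,-0.285],[0,0,0]],[[0.25,0,-0.285],[0,0,0]],[[0.25,0,-0.285],[0,0,0]],[[0.25,0,-0.285],[0,0,0]],[[0.25,0,-0.285],[0,0,0]]], "gripper": 0.9}}

```text
time: 1.5
eef_pos: [0.4381, 0.0865, 0.2457]
tcp_rot: [-0.69, 0.152, -0.153, 0.691]
contact_force: [-0.1, -0.2, 0.5]
opening: 0.098
```

Request:
{"fn": "send_rows", "kwargs": {"plan": [[[0.25,0,-0.285],[0,0,0]],[[0.25,0,-0.285],[0,0,0]],[[0.25,0,-0.285],[0,0,0]],[[0.25,0,-0.285],[0,0,0]],[[0.25,0,-0.285],[0,0,0]],[[0.25,0,-0.285],[0,0.0235,0]],[[0,0,0],[0,0.0235,0]],[[0,0,0],[0,0.0235,0]],[[0,0,0],[0,0.0235,0]],[[0,0,0],[0,0.0235,0]],[[0,0,0],[0,0.0235,0]],[[0,0,0],[0,0,0]]]}}

```text
time: 2.7
eef_pos: [0.5147, -0.1736, 0.2453]
tcp_rot: [-0.558, 0.434, -0.434, 0.558]
contact_force: [-0.2, -0.4, 0.1]
opening: 0.103
```

```bash
cat > st.py <<'E'
from h import *
import plant
from scipy.spatial.transform import Rotation as R
def st():
    s=get_state();M=R.from_quat(s["tcp_rot"]).as_matrix()
    print("t",round(s["time"],2),"p",s["eef_pos"].round(4),"F",s["contact_force"].round(2),"open",round(s["opening"],3),"tips",plant.tips_ahead,"xyaw",np.degrees(np.arctan2(M[1,0],M[0,0])).round(2),"tilt",M[:2,1].round(4))
    return s,M
def to(x,y,z):
    s,M=st();print("shift units",(M.T@(np.array([x,y,z])-s["eef_pos"])/.12).round(3))
E
python3 -c "
from st import *
to(.520,-.174,.019)"
```

```text
t 2.7 p [ 0.5147 -0.1736  0.2453] F [-0.22 -0.41  0.14] open 0.103 tips 0.014 xyaw -75.67 tilt [0. 0.]
shift units [0.014 1.886 0.042]
```

Request:
{"fn": "send_rows", "kwargs": {"plan": [[[0.014,0.2,0.042],[0,0.0033,0]],[[0,0.3,0],[0,0,0]],[[0,0.3,0],[0,0,0]],[[0,0.3,0],[0,0,0]],[[0,0.3,0],[0,0,0]],[[0,0.2,0],[0,0,0]],[[0,0.15,0],[0,0,0]],[[0,0.08,0],[0,0,0]],[[0,0.03,0],[0,0,0]],[[0,0,0],[0,0,0]]]}}

```text
time: 3.7
eef_pos: [0.5203, -0.1741, 0.0224]
tcp_rot: [-0.554, 0.439, -0.439, 0.554]
contact_force: [0.3, -0.6, 0.2]
opening: 0.098
```

```bash
python3 -c "
from st import *
st()
c=read_camera('scene');cv2.imwrite('pics/s1.png',cv2.resize(c['img'][140:290,220:420],None,fx=4,fy=4,interpolation=cv2.INTER_CUBIC))"
```

```text
t 3.7 p [ 0.5203 -0.1741  0.0224] F [ 0.27 -0.63  0.2 ] open 0.098 tips 0.014 xyaw -76.8 tilt [ 0.0003 -0.0002]
```

View pics/s1.png

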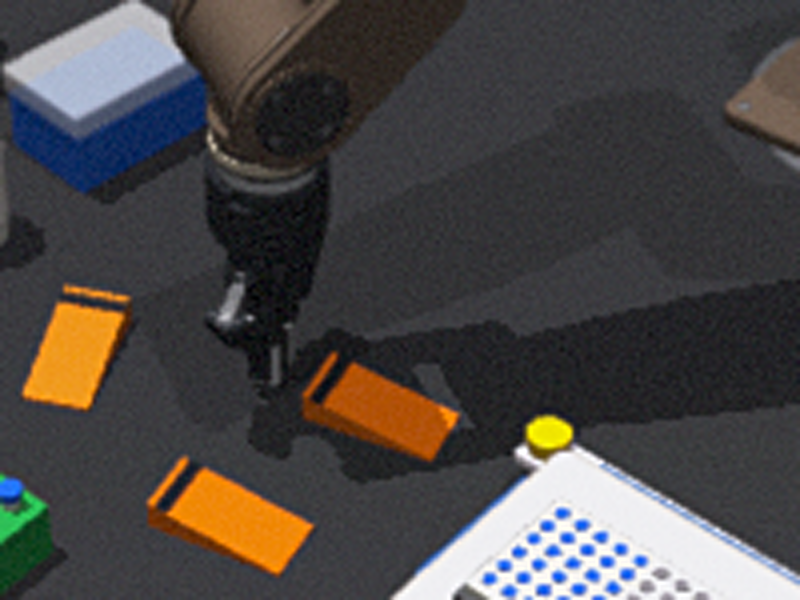

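The fingers stand behind the striped end of the target wedge, clear of everything else. I now approach, then push along an arc that turns the wedge about 10° toward the foot.

Request:
{"fn": "send_rows", "kwargs": {"plan": [[[-0.06,0.025,0],[0,0,0]],[[-0.06,0,0],[0,0,0]],[[-0.04,0,0],[0,0,0]],[[-0.02,0,0],[0,0,0]],[[-0.02,0,0],[0,0,0]],[[0,0,0],[0,0,0]]]}}

```text
time: 4.35
eef_pos: [0.5146, -0.1503, 0.0193]
tcp_rot: [-0.554, 0.439, -0.439, 0.554]
contact_force: [0.6, 0.4, 1.1]
opening: 0.098
```

```bash
cat > w.py <<'E'
from st import *
def look(pic=None):
    st()
    for n in("top","scene"):
        c=read_camera(n);ks=blobs(mask(c,3,20,120,40),60,900)
        for k in ks:
            q=cen(k);p=onplane(c,[q],.011)[0]
            if .4<p[0]<.58 and -.2<p[1]<.1:
                r=cv2.minAreaRect(k);print(n,q.round(1),cv2.contourArea(k),p.round(4),[round(v,1) for v in r[1]],round(r[2],1))
        if pic: cv2.imwrite(f"pics/{pic}_{n}.png",c["img"])
E
python3 -c "
from w import *
look()"
```

```text
t 4.35 p [ 0.5146 -0.1503  0.0193] F [0.61 0.42 1.15] open 0.098 tips 0.014 xyaw -76.84 tilt [ 0.0002 -0.0001]
scene [315.2 242.8] 512.0 [ 0.5066 -0.0924  0.011 ] [38.8, 17.8] 19.0
```

Request:
{"fn": "send_rows", "kwargs": {"plan": [[[-0.042,0,-0.0086],[0,0.0029,0]],[[-0.042,0,-0.0086],[0,0.0029,0]],[[-0.042,0,-0.0086],[0,0.0029,0]],[[-0.042,0,-0.0086],[0,0.0029,0]],[[-0.042,0,-0.0086],[0,0.0029,0]],[[-0.042,0,-0.0086],[0,0.0029,0]],[[-0.042,0,-0.0086],[0,0.0029,0]],[[-0.042,0,-0.0086],[0,0.0029,0]],[[-0.042,0,-0.0086],[0,0.0029,0]],[[-0.042,0,-0.0086],[0,0.0029,0]],[[0,0,0],[0,0,0]]]}}

```text
time: 5.55
eef_pos: [0.4964, -0.1014, 0.0188]
tcp_rot: [0.512, -0.489, 0.488, -0.512]
contact_force: [-0.5, -0.6, -0.0]
opening: 0.096
```

```bash
python3 -c "
from w import *
look('a')
a=cv2.imread('pics/a_top.png')[225:295,255:375];b=cv2.imread('pics/a_scene.png')[205:280,280:400]
R=lambda i:cv2.resize(i,None,fx=6,fy=6,interpolation=cv2.INTER_CUBIC)
cv2.imwrite('pics/a.png',cv2.vconcat([R(a),R(b)])[:600])
cv2.imwrite('pics/a.png',cv2.convertScaleAbs(cv2.vconcat([R(a)[:300],R(b)[:300]]),alpha=1.6))"
```

```text
t 5.55 p [ 0.4964 -0.1014  0.0188] F [-0.48 -0.62 -0.04] open 0.096 tips 0.014 xyaw -87.31 tilt [-0.0011  0.001 ]
scene [332.5 249.8] 518.0 [ 0.4991 -0.0431  0.011 ] [39.1, 18.4] 29.7
```

View pics/a.png

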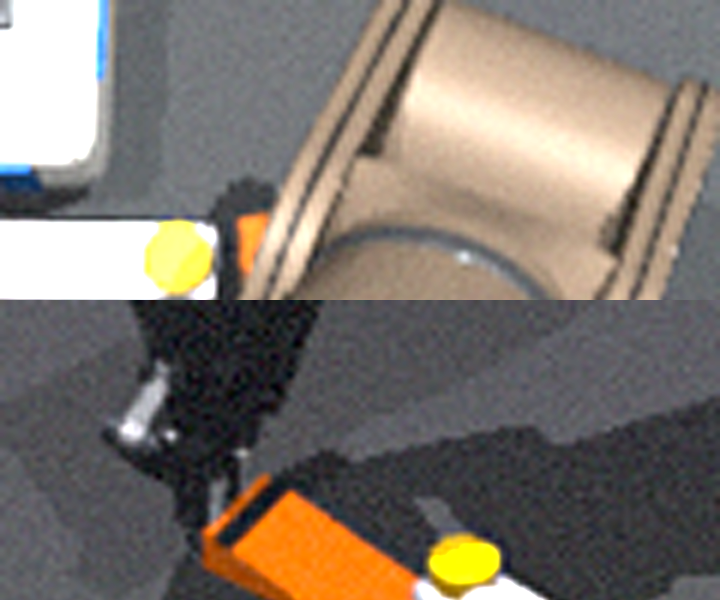

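```bash
python3 - <<'E'
from st import *
c=read_camera("scene")
p=[((x+.5)/6-.5+280,(y-300+.5)/6-.5+205) for x,y in((265,476),(209,533))]
w=onplane(c,p,.02);m=w.mean(0);d=w[1]-w[0]
print(w.round(4),m.round(4),np.linalg.norm(d).round(4),"heading",np.degrees(np.arctan2(d[1],d[0])).round(1)+90)
# far long edge: thick corner0 (z .02) to thin corner (418,582) z~.002
q=onplane(c,[((418.5)/6-.5+280,(282.5)/6-.5+205)],.003)[0];e=q-w[0];print(q.round(4),"edge heading",np.degrees(np.arctan2(e[1],e[0])).round(1),np.linalg.norm(e[:2]))
s,M=st();f=np.array([.492,.0238]);h=-M[:2,0];print("TCP->foot along,left",(f-s["eef_pos"][:2])@h,(f-s["eef_pos"][:2])@np.array([-h[1],h[0]]))
print("face->foot along",(f-m[:2])@h,(f-m[:2])@np.array([-h[1],h[0]]))
E
```

```text
[[ 0.4744 -0.09    0.02  ]
 [ 0.517  -0.0871  0.02  ]] [ 0.4957 -0.0886  0.02  ] 0.0427 heading 93.8
[ 0.4706 -0.0109  0.003 ] edge heading 92.8 0.07914516680327653
t 5.7 p [ 0.4966 -0.102   0.0188] F [ 0.14 -0.07  0.15] open 0.099 tips 0.014 xyaw -87.3 tilt [-0.0009  0.0006]
TCP->foot along,left 0.1258754520854759 -0.0013020238985195238
face->foot along 0.1124023143589898 -0.0016025873942643433
```

Request:
{"fn": "send_rows", "kwargs": {"plan": [[[-0.04,0,0],[0,0,0]],[[-0.05,0,0],[0,0,0]],[[-0.05,0,0],[0,0,0]],[[-0.05,0,0],[0,0,0]],[[-0.05,0,0],[0,0,0]],[[-0.05,0,0],[0,0,0]],[[-0.05,0,0],[0,0,0]],[[-0.02,0,0],[0,0,0]],[[0,0,0],[0,0,0]],[[0,0,0],[0,0,0]]]}}

```text
time: 6.7
eef_pos: [0.495, -0.0591, 0.0192]
tcp_rot: [-0.512, 0.488, -0.488, 0.512]
contact_force: [-0.0, -0.5, -0.6]
opening: 0.099
```

Request:
{"fn": "send_rows", "kwargs": {"plan": [[[-0.01,0,0],[0,0,0]],[[-0.01,0,0],[0,0,0]],[[0,0,0],[0,0,0]],[[0,0,0],[0,0,0]]]}}

```text
time: 7.1
eef_pos: [0.4949, -0.0569, 0.0192]
tcp_rot: [-0.512, 0.488, -0.488, 0.512]
contact_force: [0.2, 0.1, 0.9]
opening: 0.102
```

Request:
{"fn": "send_rows", "kwargs": {"plan": [[[-0.01,0,0],[0,0,0]],[[0,0,0],[0,0,0]],[[0,0,0],[0,0,0]]]}}

```text
time: 7.4
eef_pos: [0.4949, -0.0556, 0.0192]
tcp_rot: [-0.512, 0.488, -0.488, 0.512]
contact_force: [-0.4, -0.2, -0.3]
opening: 0.101
```

```bash
python3 - <<'E'
from st import *
s,M=st();f=np.array([.492,.0238]);print("TCP->foot",(f-s["eef_pos"][:2])@-M[:2,0])
t=read_camera("top");c=read_camera("scene")
print("cap",tri(t,cen(blobs(mask(t,25,33),30,400)[0]),c,cen(blobs(mask(c,25,33),30,400)[0])))
E
```

```text
t 7.4 p [ 0.4949 -0.0556  0.0192] F [-0.36 -0.2  -0.32] open 0.101 tips 0.014 xyaw -87.3 tilt [ 0.0002 -0.0001]
TCP->foot 0.07943860005479571Traceback (most recent call last):
  File "<stdin>", line 4, in <module>
IndexError: list index out of range
```

Request:
{"fn": "send_rows", "kwargs": {"plan": [[[-0.01,0,0],[0,0,0]],[[-0.01,0,0],[0,0,0]],[[0,0,0],[0,0,0]],[[0,0,0],[0,0,0]]]}}

```text
time: 7.9
eef_pos: [0.4947, -0.0531, 0.0191]
tcp_rot: [-0.512, 0.488, -0.488, 0.512]
contact_force: [0.5, -1.6, 0.7]
opening: 0.103
```

Request:
{"fn": "send_rows", "kwargs": {"plan": [[[-0.005,0,0],[0,0,0]],[[0,0,0],[0,0,0]],[[0,0,0],[0,0,0]]]}}

```text
time: 8.2
eef_pos: [0.4947, -0.0527, 0.0192]
tcp_rot: [0.512, -0.488, 0.488, -0.512]
contact_force: [-0.2, -2.2, -0.3]
opening: 0.099
```

Request:
{"fn": "send_rows", "kwargs": {"plan": [[[-0.005,0,0],[0,0,0]],[[0,0,0],[0,0,0]],[[0,0,0],[0,0,0]]]}}

```text
time: 8.5
eef_pos: [0.4947, -0.0522, 0.0191]
tcp_rot: [0.512, -0.488, 0.488, -0.512]
contact_force: [0.7, -2.6, -0.4]
opening: 0.107
```

Request:
{"fn": "send_rows", "kwargs": {"plan": [[[-0.005,0,0],[0,0,0]],[[0,0,0],[0,0,0]],[[0,0,0],[0,0,0]]]}}

```text
time: 8.8
eef_pos: [0.4947, -0.0516, 0.0191]
tcp_rot: [0.512, -0.488, 0.488, -0.512]
contact_force: [0.5, -3.8, 0.2]
opening: 0.101
```

Request:
{"fn": "send_rows", "kwargs": {"plan": [[[-0.004,0,0],[0,0,0]],[[0,0,0],[0,0,0]],[[0,0,0],[0,0,0]]]}}

```text
time: 9.1
eef_pos: [0.4947, -0.0512, 0.0192]
tcp_rot: [0.512, -0.488, 0.488, -0.512]
contact_force: [0.2, -5.4, -0.3]
opening: 0.1
```

Request:
{"fn": "send_rows", "kwargs": {"plan": [[[-0.004,0,0],[0,0,0]],[[0,0,0],[0,0,0]],[[0,0,0],[0,0,0]]]}}

```text
time: 9.4
eef_pos: [0.4947, -0.0509, 0.0192]
tcp_rot: [0.512, -0.488, 0.488, -0.512]
contact_force: [0.2, -5.9, -0.5]
opening: 0.103
```

```bash
python3 - <<'E'
from st import *
s,M=st();f=np.array([.492,.0238]);print("TCP->foot",(f-s["eef_pos"][:2])@-M[:2,0])
E
```

```text
t 9.4 p [ 0.4947 -0.0509  0.0192] F [ 0.18 -5.92 -0.54] open 0.103 tips 0.014 xyaw -87.27 tilt [ 0.0005 -0.001 ]
TCP->foot 0.07471819629407847
```

Request:
{"fn": "send_rows", "kwargs": {"plan": [[[-0.003,0,0],[0,0,0]],[[0,0,0],[0,0,0]],[[0,0,0],[0,0,0]]]}}

```text
time: 9.7
eef_pos: [0.4947, -0.0507, 0.0192]
tcp_rot: [0.512, -0.487, 0.488, -0.512]
contact_force: [0.2, -5.8, -0.6]
opening: 0.1
```

Request:
{"fn": "send_rows", "kwargs": {"plan": [[[0.06,0,0],[0,0,0]],[[0.2,0,0],[0,0,0]],[[0.1,-0.2,0],[0,0,0]],[[0,-0.4,0],[0,0,0]],[[0,-0.4,0],[0,0,0]],[[0,0,0],[0,0,0]]], "gripper": 1.0}}

```text
time: 10.3
eef_pos: [0.5009, -0.0944, 0.1466]
tcp_rot: [-0.509, 0.484, -0.492, 0.514]
contact_force: [-0.1, -0.7, 0.4]
opening: -0.001
```

```bash
python3 -c "
from w import *
look('b')
a=cv2.imread('pics/b_top.png')[230:290,255:375];b=cv2.imread('pics/b_scene.png')[210:270,300:420]
R=lambda i:cv2.resize(i,None,fx=5,fy=5,interpolation=cv2.INTER_CUBIC)
cv2.imwrite('pics/b.png',cv2.convertScaleAbs(cv2.vconcat([R(a),R(b)]),alpha=1.3))
to(.492,.0238,.12)
t=cv2.imread('pics/b_scene.png');c=read_camera('scene');k=blobs(mask(c,25,33),30,400)
for q in k: print('cap',cen(q),onplane(c,[cen(q)],.056))"
```

```text
t 10.3 p [ 0.5009 -0.0944  0.1466] F [-0.07 -0.72  0.43] open -0.001 tips 0.014 xyaw -87.33 tilt [ 0.0131 -0.0033]
scene [340.9 254. ] 245.0 [ 0.4974 -0.018   0.011 ] [21.4, 18.9] 33.7
t 10.4 p [ 0.4971 -0.093   0.1404] F [-0.63  0.52 -0.62] open -0.001 tips 0.014 xyaw -87.31 tilt [0.0025 0.0004]
shift units [-0.974  0.17   0.002]
```

View pics/b.png

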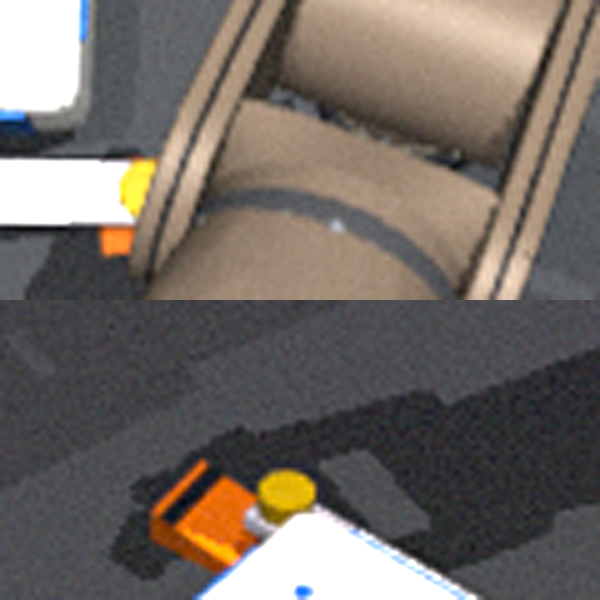

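The wedge sits under the rail end with its stripe outside and its thin end past the foot. The cap is at about (357,248), as before. Next I go over the cap and press.

Request:
{"fn": "send_rows", "kwargs": {"plan": [[[-0.2,0,0],[0,0,0]],[[-0.3,0,0],[0,0,0]],[[-0.3,0.05,0],[0,0,0]],[[-0.174,0.1,0.002],[0,0,0]],[[0,0,0],[0,0,0]],[[0,0,0],[0,0,0]],[[0,0,0],[0,0,0]]]}}

```text
time: 11.15
eef_pos: [0.4911, 0.0229, 0.1206]
tcp_rot: [0.512, -0.489, 0.488, -0.511]
contact_force: [0.4, 0.7, 0.7]
opening: -0.002
```

```bash
python3 -c "
from st import *
to(.492,.0238,.072)"
```

```text
t 11.15 p [0.4911 0.0229 0.1206] F [0.41 0.72 0.68] open -0.002 tips 0.014 xyaw -87.34 tilt [-0.0013  0.0001]
shift units [-0.007  0.405  0.008]
```

Request:
{"fn": "send_rows", "kwargs": {"plan": [[[-0.007,0.1,0.008],[0,0,0]],[[0,0.15,0],[0,0,0]],[[0,0.07,0],[0,0,0]],[[0,0.04,0],[0,0,0]],[[0,0,0],[0,0,0]],[[0,0,0],[0,0,0]]]}}

```text
time: 11.75
eef_pos: [0.4926, 0.0242, 0.0783]
tcp_rot: [-0.511, 0.488, -0.488, 0.512]
contact_force: [0.2, 0.8, 0.4]
opening: 0.003
```

Request:
{"fn": "send_rows", "kwargs": {"plan": [[[0,0.02,0],[0,0,0]],[[0,0.015,0],[0,0,0]],[[0,0,0],[0,0,0]],[[0,0,0],[0,0,0]]]}}

```text
time: 12.15
eef_pos: [0.4923, 0.0245, 0.0738]
tcp_rot: [-0.512, 0.488, -0.488, 0.512]
contact_force: [-0.4, 0.0, 0.5]
opening: -0.001
```

Request:
{"fn": "send_rows", "kwargs": {"plan": [[[0,0.01,0],[0,0,0]],[[0,0.005,0],[0,0,0]],[[0,0,0],[0,0,0]]]}}

```text
time: 12.45
eef_pos: [0.4921, 0.0245, 0.0718]
tcp_rot: [0.512, -0.488, 0.488, -0.512]
contact_force: [0.9, -0.2, 0.0]
opening: 0.002
```

Request:
{"fn": "send_rows", "kwargs": {"plan": [[[0,0.01,0],[0,0,0]],[[0,0,0],[0,0,0]],[[0,0,0],[0,0,0]]]}}

```text
time: 12.75
eef_pos: [0.4922, 0.0244, 0.0707]
tcp_rot: [0.512, -0.488, 0.488, -0.512]
contact_force: [0.6, -0.6, 0.2]
opening: -0.002
```

Request:
{"fn": "send_rows", "kwargs": {"plan": [[[0,0.008,0],[0,0,0]],[[0,0,0],[0,0,0]],[[0,0,0],[0,0,0]]]}}

```text
time: 13.05
eef_pos: [0.4922, 0.0244, 0.0697]
tcp_rot: [0.512, -0.488, 0.488, -0.512]
contact_force: [0.6, 0.0, -0.0]
opening: 0.005
```

Request:
{"fn": "send_rows", "kwargs": {"plan": [[[0,0.005,0],[0,0,0]],[[0,0,0],[0,0,0]],[[0,0,0],[0,0,0]]]}}

```text
time: 13.35
eef_pos: [0.4923, 0.0244, 0.0694]
tcp_rot: [-0.512, 0.488, -0.488, 0.512]
contact_force: [-1.1, -0.7, 1.5]
opening: 0.002
```

Request:
{"fn": "send_rows", "kwargs": {"plan": [[[0,0.005,0],[0,0,0]],[[0,0,0],[0,0,0]],[[0,0,0],[0,0,0]]]}}

```text
time: 13.65
eef_pos: [0.4923, 0.0244, 0.0693]
tcp_rot: [0.512, -0.488, 0.488, -0.512]
contact_force: [-3.1, 0.9, 6.5]
opening: 0.002
```

Request:
{"fn": "send_rows", "kwargs": {"plan": [[[0,0.003,0],[0,0,0]],[[0,0,0],[0,0,0]],[[0,0,0],[0,0,0]],[[0,0,0],[0,0,0]]]}}

```text
time: 14.05
eef_pos: [0.4924, 0.0244, 0.0693]
tcp_rot: [0.512, -0.488, 0.488, -0.512]
contact_force: [-3.8, 0.2, 7.4]
opening: 0.005
```

Request:
{"fn": "send_rows", "kwargs": {"plan": [[[0,0,0],[0,0,0]],[[0,0,0],[0,0,0]],[[0,0,0],[0,0,0]],[[0,0,0],[0,0,0]],[[0,0,0],[0,0,0]],[[0,0,0],[0,0,0]],[[0,0,0],[0,0,0]],[[0,0,0],[0,0,0]]]}}

```text
time: 14.85
eef_pos: [0.4924, 0.0244, 0.0693]
tcp_rot: [0.512, -0.488, 0.488, -0.512]
contact_force: [-2.7, 0.9, 8.0]
opening: 0.0
```

Request:
{"fn": "send_rows", "kwargs": {"plan": [[[0,-0.05,0],[0,0,0]],[[0,-0.2,0],[0,0,0]],[[0,-0.3,0],[0,0,0]],[[0,-0.3,0],[0,0,0]],[[0,-0.3,0],[0,0,0]],[[0.3,-0.2,0],[0,0,0]],[[0.4,0,0],[0,0,0]],[[0.4,0,0],[0,0,0]],[[0.4,0,0],[0,0,0]],[[0.3,0,0],[0,0,0]],[[0,0,0],[0,0,0]],[[0,0,0],[0,0,0]]]}}

```text
time: 16.05
eef_pos: [0.5021, -0.1918, 0.2298]
tcp_rot: [-0.511, 0.489, -0.488, 0.511]
contact_force: [0.5, 0.1, 0.2]
opening: 0.0
```

```bash
python3 -c "
from w import *
look('d')
t=read_camera('top');c=read_camera('scene')
k=[blobs(mask(x,22,34),30,400) for x in(t,c)]
print([[cen(q).round(1) for q in z] for z in k])
try: print('cap',tri(t,cen(k[0][0]),c,cen(k[1][0])))
except Exception as e: print(e)
a=t['img'][150:300,160:360];b=c['img'][210:270,280:400]
cv2.imwrite('pics/d.png',cv2.convertScaleAbs(cv2.vconcat([cv2.resize(a[60:],(600,270)),cv2.resize(b,(600,300))]),alpha=1.3))"
```

```text
t 16.05 p [ 0.5021 -0.1918  0.2298] F [0.48 0.09 0.18] open 0.0 tips 0.014 xyaw -87.41 tilt [-0.0005  0.0008]
top [294.6 271.2] 338.5 [0.4879 0.0015 0.011 ] [19.8, 31.4] 85.6
scene [341.  253.9] 243.0 [ 0.4971 -0.0179  0.011 ] [21.1, 18.9] 33.7
[[array([283.9, 267.5])], [array([356.6, 248.1]), array([630.6, 100. ]), array([479.9,  46.8]), array([205.5,  24.8])]]
cap (array([0.49220675, 0.02368375, 0.0537554 ]), np.float64(0.0018584604113460843))
```

View pics/d.png

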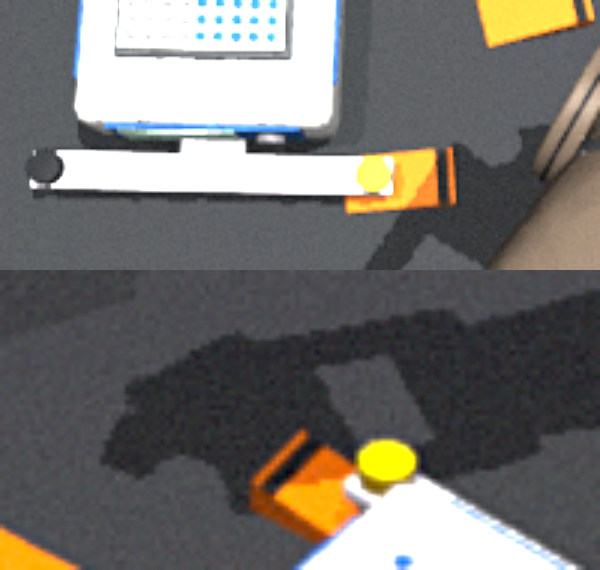

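The top view shows the wedge under the yellow cap with the thin end past the foot. The cap is at top pixel (283.9,267.5), unchanged from the start, and the wedge centroid in the scene view has not moved since before the press. I hand in.

```bash
python3 -c "
from plant import *
print(sign_off())"
```

```text
the job is handed in; nothing more can be done
None
```

I pushed the wedge nearest the base thin end first under the yellow-capped foot, pressed the cap, and handed the job in at about 16 s of the 48 s allowed. `sign_off` gives no verdict, so the outcome below rests on my own checks.

- **Push:** I steered the wedge about 10° while sliding it, so that it pointed at the foot. The force rose to about 5.9 N, within the 5–8 N snug range. The tool was then about 74.6 mm short of the foot, against 74.5 mm expected when snug.
- **Press:** I held the cap at about 7–8 N for just over a second. The tool height stayed between 69.3 and 69.4 mm from first contact to full load, so the foot did not drop.
- **After the press:** The cap was in the same place as at the start to within 1 mm. The wedge was also unmoved, and the arm was touching nothing.

**Discrepancies:**
- **Last push step:** My final 0.4 mm step did not raise the force any further (5.9 to 5.8 N).
- **Sideways force:** The press also showed about 3 N sideways.
- **Cap height:** The cameras put the cap at about 54 mm, slightly below its 56 mm top, both before and after. That is within the 2 mm calibration.

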